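# Take the roll off the reel stand and start its captive bolt

## Task

Slide the wound roll straight up off the spindle of the reel stand and stand it upright on the bare table top, clear of the stand and everything else. Then start the captive bolt in the top of the spindle: turn it backward (anticlockwise from above) until it drops with a click into its thread, then turn it forward (clockwise) one full turn, re-gripping as needed. Finish while gripping the bolt's head, still, without letting go, and leave the other things on the table alone.

Things in the scene. Friction and masses are not known exactly. Their poses are not given: they have to be found in the camera images.
- stand: Reel stand, fixed to the table: round grey base 100 mm across, 10 thick, with an upright steel spindle 28 mm in diameter whose flat top is 50 mm above the table (at its foot a 34 mm wide hub, up to 13 mm above the table). Origin: on the spindle axis at the underside of the base, z up.
- roll: Roll of grey tape wound on a cardboard core, a thick tube: outside 58 mm, bore 40, 62 high, 0.15 kg. Starts upright round the spindle, its underside on the stand's base 10 mm above the table; the bolt head (top about 95 mm above the table) passes through its bore. Origin: centre of its underside, z along its axis.
- bolt: Captive right-hand bolt in the spindle's top, 0.1 kg; cannot be lifted out, stays upright. Head: tall square block 16 x 16 mm, 28 high, on a round collar 24 across, 3 thick. Origin: on the axis at the collar's underside, x and y square to the block's faces, z up; block top 31 mm above it. The origin is about 63 mm above the table at the start, 56 when dropped, 52 one turn in.
- bolt_grip (a point): Point on the bolt's axis inside the square head, 7 mm below its top (24 mm above the bolt's origin), a good height to grip: pinch two opposite faces, 16 mm apart; every quarter turn offers the same grasp. Same axes as the bolt.
- turn (a joint): Angle of the bolt, rad, growing clockwise from above (forward). Starts between 0.7 and 1.9, thread end resting on the spindle's thread end. Turned backward it can drop when just below 0; stops at -0.6. Once dropped it turns forward up to 7.6. It sinks 4 mm per forward turn (0.64 mm per rad). Friction 0.03 N m; stays where it is left.
- drop (a joint): Drop of the bolt into its thread, m: 0 while the thread end rests on top, -0.008 when it has dropped 8 mm, by its own weight. Fingers that pinch the head hold it up until they loosen or go down with it; fingers held a few mm apart turn the head and let it fall. Once dropped and turned forward, the thread keeps it down.
- part_carton_k: Small brown carton, 64 x 78 x 44 mm, behind the stand; a bystander, leave it. Origin: centre of its underside.
- part_carton_b: Flat pale carton, 89 x 124 x 48 mm, back left; a bystander, leave it. Origin: centre of its underside.
- bush_0: Dark steel bush (tube), 42 mm across, 50 mm high, just right of the stand; a bystander, leave it. Origin: centre of its underside.
- connector_1: Grey cable connector, 34 x 98 x 23 mm, back right; a bystander, leave it. Origin: centre of its underside.

How it is judged:
On the way, in this order (a step that is already met when the one before it is completed fails the run):
1. the roll is off the spindle and stands upright on the table, let go (height (world z) of roll below 0.006 m and angle between roll's own z axis and vertical below 0.1 rad and horizontal distance between roll and stand above 0.085 m and linear speed of roll below 0.03 m/s and contact force between each of the arm, the fingers and roll below 0.1 N), for 0.2 s.
2. the bolt has been turned backward and has dropped into the thread (value of joint drop below -0.006 m and value of joint turn below 0.3 rad), for 0.1 s.
3. the dropped bolt has been turned forward one turn (value of joint drop below -0.006 m and value of joint turn between 5.45 and 7.1 rad), for 0.2 s.
At the end, for the whole second after the job is handed in: The roll stands upright (within 6 degrees) on the table, let go, its axis over 85 mm from the spindle. The bolt has dropped over 6 mm and is one turn forward of where it drops: turn between 5.45 and 7.1 rad (an eighth of a turn either way). The fingers grip it (over 3 N) and it is still (all of step 1 and all of step 3 and contact force between the fingers and bolt above 3 N and velocity of joint turn between -0.1 and 0.1 rad/s); the arm keeps its last pose, push and grip.
It fails at once if the bolt is forced forward before it has dropped into the thread (value of joint turn above 2.6 rad and value of joint drop above -0.004 m).
It fails at once if the roll is tipped over (angle between roll's own z axis and vertical above 0.8 rad).
It fails at once if another thing on the table is shifted by more than 25 mm (distance of any of part_carton_k, part_carton_b, bush_0, connector_1 from where it was at the start of the episode above 0.025 m).
It also fails if it takes over 72 s, if anything falls off the work surface, if the arm or the gripper's body presses on something with over 40 N, if the wrist force passes 120 N, or if a joint passes its speed limit or range.

## Robot

A 6-joint arm with a two-finger parallel gripper is mounted at the origin on the work surface; the furniture and walls round the work are solid. World frame = base frame: x ahead of the robot, y to its left, z up, the work surface at z = 0. Lengths are in m, angles in rad, forces in N, time in s.
With the tool pointing down it reaches from about 0.35 to 0.85 m from the base axis. Payload 8.1 kg.
Tool frame: the origin (TCP) lies midway between the tips of the shut fingers; the grasp point (between the pads) lies hold_point_z behind it (hold_point_z is the distance from the TCP to the grasp point, in m); z points along the fingers, y is the line along which they close (so a half turn about z gives the same grasp; the last joint's range is limited). The gripper opens to 85 mm and grips with 20 to 120 N. Pads are 22 mm wide; open, the fingers measure 114 mm over their backs; the gripper's body (76 mm by 85 mm) begins 54 mm behind the grasp point. The pads swing forward as they close: fully open they stand 13 mm farther back than shut.
Start: joints at [-1.275, 0.13, 1.488, -0, 1.523, -0.085], TCP at [0.223, -0.557, 0.204] pointing down, gripper open.
Joint ranges: [-2.96, 2.96], [-0.89, 2.26], [0.02, 2.5], [-1.34, 4.48], [0, 2.73], [-2.66, 2.66]. Speed limits (rad/s): [2.39, 2.39, 2.79, 3.14, 3.14, 3.14].

## Interface

Orientations are given as a 3x3 rotation matrix whose columns are the frame's x, y, z axes.
In Python, from rig import * gives the robot as it stands.
- The arm moves only by the tool carry_out, never from a script. Its argument "moves" is a list of rows, each a list of 2 entries, a list of its own where there are three numbers: the shift along the world's x, y, z in mm, then the turn about the world's z in degrees. In form: [[[dx, dy, dz], turn], ...]. A call has 1 to 20 rows; each row is the pose to reach, as a shift and turn from the pose commanded when the call began; what a row does not reach only later rows make up. A row lasts 1/12 s, in which the tool goes at most 41.7 mm and 7.16 degrees, less where a joint would pass 70% of its speed; a pose out of reach is approached as far as the arm can. A call with a gripper value outside its range is refused whole. "hand" is the opening, from 0 (shut) to 1 (fully open), set as the call begins (left out, the last holds). The fingers move at their own pace and stop on an object; "newtons" is the grip in N (left out, the last holds). Time passes only in rows, so rows that repeat a pose let the fingers close. It gives the time, the measured TCP pose, the force, the opening and the grip force at its end, in the units of the state.
- sense(): the state, without advancing time (a new reading comes with each control period).
- grab_frame(name): name is "scene" or "top"; returns the picture (420x560x3 uint8, red, green, blue); there is no depth.
- calibration(name): a dict with "K" (3x3 intrinsics, pixels), "R" (3x3) and "t" (3): a world point X has camera coordinates R X + t. Camera axes: x right, y down, z forward; pixel columns grow to the right and rows downward; lengths in m; the calibration is good to about 2 mm. A picture is of the moment at which its call begins. calibration takes no time and is no camera call.
- job_done(): hands the job in; it is judged then, once.
The state is a dict: "t": time; "qpos": joint angles; "joint_velocities": joint speeds; "joint_efforts": joint torques, N m; "eef_pos": TCP position; "tcp_rot": TCP orientation; "ft_force": force on the tool from outside, world axes, zero at the start; "ft_torque": the same for the moment, N m; "opening": opening from 0.0 (shut) to 1.0 (fully open); "grip_force": force on a finger pad.
Only numpy, scipy, OpenCV 4.12 (cv2) and the standard library are available. Lean on these libraries where they do the work, as an engineer would, in place of code of your own. Each camera call takes 0.05 s, during which the arm holds its last target. There are 200 camera calls.

## Working session

There is one attempt and no reset: what is moved stays moved. The work goes in short steps, Python scripts to look and compute and a tool call to move; the robot and the scene stay as the last step left them, time stands still between calls to the robot, and variables do not carry over. Pictures are saved under pics/ and viewed, at most 10 in all, crops included, and the job is handed in when it is done.

Besides the shell and the picture viewer there is one more tool, called after "Call:" by a JSON object that holds its "method" and its "body", one argument or row to a line. carry_out: Moves the arm, as the interface text tells. Its arguments: {"type":"object","properties":{"moves":{"type":"array"},"hand":{"type":"number"},"newtons":{"type":"number"}},"required":["moves"]}

```bash
mkdir -p pics; python3 - <<'E'
from rig import *
import cv2,numpy as np
for n in("scene","top"):
    f=grab_frame(n);cv2.imwrite(f"pics/{n}0.png",f[:,:,::-1])
    c=calibration(n);print(n,c["K"].tolist(),np.round(c["R"],4).tolist(),c["t"], -c["R"].T@c["t"])
s=sense();print(s)
E
```

```text
scene [[529.7306002943291, 0.0, 278.2621327456898], [0.0, 529.7306002943291, 214.49976926960935], [0.0, 0.0, 1.0]] [[-0.5531, -0.8329, -0.0207], [-0.3247, 0.2383, -0.9153], [0.7673, -0.4996, -0.4022]] [0.23558161 0.23284838 0.68678723] [-0.32104721  0.48380355  0.49422321]
top [[533.3762094261268, 0.0, 286.1587777421595], [0.0, 533.3762094261268, 207.26485718028073], [0.0, 0.0, 1.0]] [[0.0073, -1.0, -0.0027], [-0.9968, -0.007, -0.0799], [0.0799, 0.0033, -0.9968]] [-0.01833992  0.48601611  1.09979397] [ 0.3966979  -0.01854752  1.13506896]
{'t': 0.1, 'qpos': array([-1.27539446e+00,  1.31089063e-01,  1.48921462e+00,  9.34828771e-06,
        1.52299837e+00, -8.53967786e-02]), 'joint_velocities': array([-0.00157069, -0.0031888 , -0.0019495 ,  0.00032169,  0.00284681,
       -0.00033184]), 'joint_efforts': array([ 1.14813018e-03, -5.70953500e+01, -5.01941371e+01, -1.86504358e-04,
        8.24196817e-03, -1.58864947e-05]), 'eef_pos': array([ 0.22285964, -0.55647311,  0.20282303]), 'tcp_rot': array([[ 9.28368313e-01,  3.71661184e-01, -4.88714306e-04],
       [ 3.71661473e-01, -9.28366881e-01,  1.63807458e-03],
       [ 1.55102564e-04, -1.70237282e-03, -9.99998539e-01]]), 'ft_force': array([-0.10135561, -1.13294844,  0.00144356]), 'ft_torque': array([0.01457491, 0.03323983, 0.05394518]), 'grip_force': 0.0, 'opening': 0.9955471683266576}
```

View pics/scene0.png

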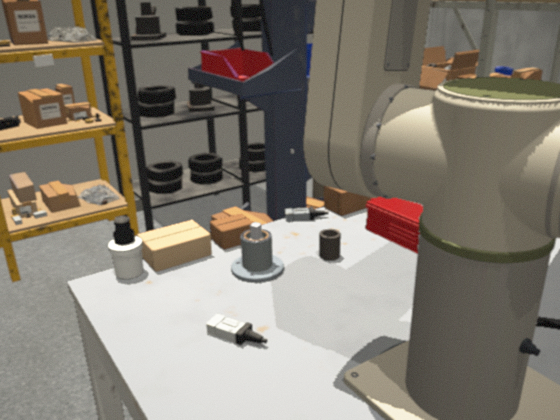

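View pics/top0.png

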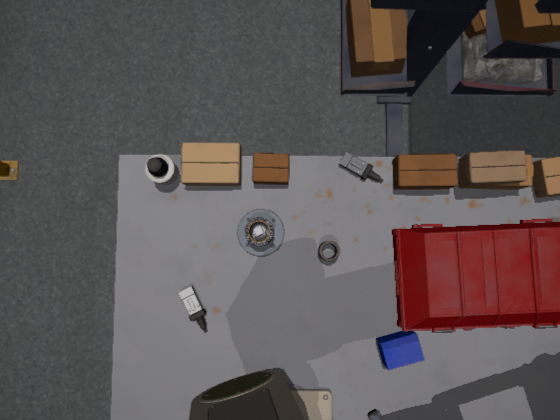

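The scene view shows the roll on the stand at about (257,250), with the bolt head sticking out at (256,228). In the top view the stand is at (261,232), the bush at (328,252), the brown carton at (271,168) and a white connector at (195,305). I'll zoom in next.

```bash
cat > h.py <<'E'
from rig import *
import cv2,numpy as np
def ray(n,u,v,z):
    c=calibration(n);d=c["R"].T@np.linalg.solve(c["K"],[u,v,1]);o=-c["R"].T@c["t"]
    return (o+d*(z-o[2])/d[2])
def proj(n,X):
    c=calibration(n);p=c["K"]@(c["R"]@np.array(X)+c["t"]);return p[:2]/p[2]
def tri(ps):
    A=[];b=[]
    for n,u,v in ps:
        c=calibration(n);d=c["R"].T@np.linalg.solve(c["K"],[u,v,1]);d/=np.linalg.norm(d);o=-c["R"].T@c["t"]
        P=np.eye(3)-np.outer(d,d);A.append(P);b.append(P@o)
    return np.linalg.lstsq(np.vstack(A),np.hstack(b),rcond=None)[0]
def crop(n,u,v,w,h,k,name):
    f=grab_frame(n)[v-h:v+h,u-w:u+w,::-1]
    cv2.imwrite(name,cv2.resize(f,None,fx=k,fy=k,interpolation=cv2.INTER_CUBIC));
E
python3 - <<'E'
from h import *
a=cv2.resize(cv2.imread("pics/top0.png")[202:262,231:291],None,fx=9,fy=9,interpolation=cv2.INTER_CUBIC)
b=cv2.resize(cv2.imread("pics/scene0.png")[210:285,226:291],None,fx=4,fy=7.2,interpolation=cv2.INTER_CUBIC)
cv2.imwrite("pics/c0.png",np.hstack([a,b[:540]]))
print(ray("top",260.5,232.5,.01),ray("top",328.5,252.5,.05),ray("top",260,231.5,.095))
for u,v in((192,293),(206,330),(271,168),(211,163)):print(ray("top",u,v,.02))
E
```

```text
[0.43313471 0.03887966 0.01      ] [ 0.39232101 -0.10143981  0.05      ] [0.43232304 0.03553743 0.095     ]
[0.30654017 0.1788976  0.02      ]
[0.23126943 0.14842837 0.02      ]
[0.56897341 0.01772384 0.02      ]
[0.57876319 0.14456329 0.02      ]
```

View pics/c0.png

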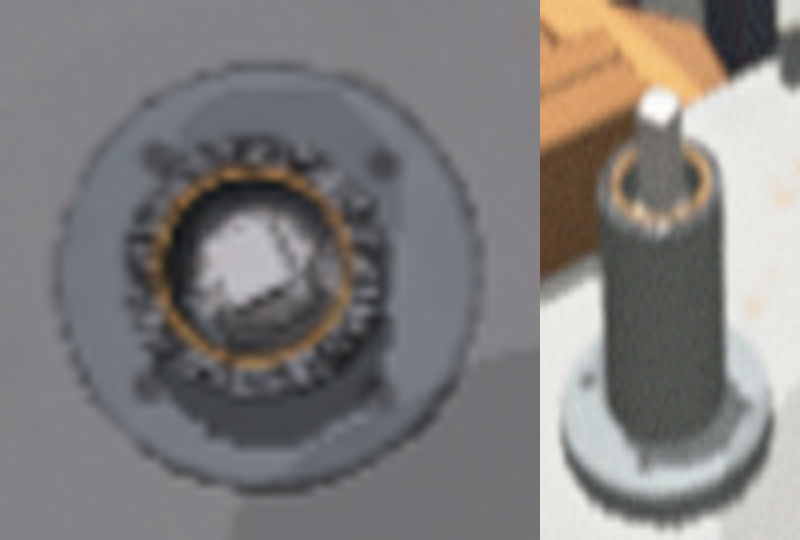

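The crop shows the base disc centred near (260.8,232.3), the cardboard ring near (259,231.5), and the bolt's square top near (258.5,230.3), rotated about 30°. I'll work out the targets from those.

```bash
python3 - <<'E'
from h import *
import rig;print([n for n in dir(rig) if not n.startswith('_')],getattr(rig,'hold_point_z',None))
f=lambda x,y:(231+(x+.5)/9-.5,202+(y+.5)/9-.5)
for nm,p,z in(("base",(268,273),.01),("ring",(254,266),.072),("head",(248,256),.094)):
    print(nm,ray("top",*f(*p),z))
print(tri([("top",*f(248,256)),("scene",226+658/4-.5,210+103/7.2-.5)]))
print(ray("top",395,228,0),ray("top",405,365,0))
E
```

```text
['PlanningError', 'calibration', 'grab_frame', 'hold_point_z', 'job_done', 'sense'] 0.0187
base [0.43441995 0.03924543 0.01      ]
ring [0.43386792 0.03917784 0.072     ]
head [0.43525702 0.03930918 0.094     ]
[ 0.34683553 -0.04156624  0.12123237]
[ 0.44507784 -0.24663052  0.        ] [ 0.15963539 -0.26488037  0.        ]
```

Call:
{"method": "carry_out", "body": {
  "moves": [
    [[0, 0, 40], 0],
    [[0, 0, 80], 0],
    [[12, 35, 100], 7],
    [[25, 70, 100], 14],
    [[37, 105, 100], 21],
    [[50, 140, 100], 28],
    [[62, 175, 100], 35],
    [[75, 211, 100], 42],
    [[88, 248, 100], 49],
    [[101, 285, 100], 56],
    [[114, 321, 100], 63],
    [[127, 357, 100], 70],
    [[140, 394, 100], 73],
    [[153, 431, 100], 73],
    [[166, 467, 100], 73],
    [[178, 501, 80], 73],
    [[190, 535, 60], 73],
    [[201, 567, 40], 73],
    [[211, 596, 20], 73],
    [[211, 596, 0], 73]
  ],
  "hand": 1,
  "newtons": 30
}}

```text
t: 1.77
eef_pos: [0.4345, 0.0437, 0.2025]
tcp_rot: [[-0.088, 0.996, 0.0], [0.996, 0.088, 0.002], [0.002, 0.0, -1.0]]
ft_force: [0.3, -0.3, -0.7]
opening: 1.005
grip_force: 0.0
```

Call:
{"method": "carry_out", "body": {
  "moves": [
    [[0, 0, 0], 0],
    [[0, 0, -30], 0],
    [[0, 0, -60], 0],
    [[0, 0, -85], 0],
    [[0, 0, -110], 0],
    [[0, 0, -130], 0],
    [[0, 0, -150], 0],
    [[0, 0, -160], 0],
    [[0, 0, -168], 0],
    [[0, 0, -168], 0],
    [[0, 0, -168], 0]
  ]
}}

```text
t: 2.68
eef_pos: [0.4345, 0.0386, 0.0366]
tcp_rot: [[-0.083, 0.997, 0.001], [0.997, 0.083, -0.0], [-0.0, 0.001, -1.0]]
ft_force: [0.1, -0.8, 0.7]
opening: 1.0
grip_force: 0.0
```

Call:
{"method": "carry_out", "body": {
  "moves": [
    [[0, 0, 0], 0],
    [[0, 0, 0], 0],
    [[0, 0, 0], 0],
    [[0, 0, 0], 0],
    [[0, 0, 0], 0],
    [[0, 0, 0], 0],
    [[0, 0, 0], 0],
    [[0, 0, 0], 0],
    [[0, 0, 0], 0],
    [[0, 0, 0], 0]
  ],
  "hand": 0.4,
  "newtons": 30
}}

```text
t: 3.52
eef_pos: [0.435, 0.0389, 0.0375]
tcp_rot: [[-0.084, 0.996, 0.002], [0.996, 0.084, -0.0], [-0.0, 0.002, -1.0]]
ft_force: [-4.1, -1.0, 9.1]
opening: 0.649
grip_force: 29.8
```

Call:
{"method": "carry_out", "body": {
  "moves": [
    [[0, 0, 5], 0],
    [[0, 0, 15], 0],
    [[0, 0, 30], 0],
    [[0, 0, 50], 0],
    [[0, 0, 70], 0],
    [[0, 0, 90], 0],
    [[0, 0, 110], 0],
    [[0, 0, 118], 0],
    [[0, 0, 118], 0]
  ]
}}

```text
t: 4.27
eef_pos: [0.4358, 0.039, 0.1568]
tcp_rot: [[-0.084, 0.996, 0.005], [0.996, 0.084, -0.0], [-0.001, 0.005, -1.0]]
ft_force: [-0.1, 0.1, -1.8]
opening: 0.646
grip_force: 32.1
```

```bash
python3 - <<'E'
from h import *
f=grab_frame("scene")[130:300,180:330,::-1]; g=grab_frame("top")[180:280,200:320,::-1]
r=lambda a:cv2.resize(a,(390,442),interpolation=cv2.INTER_CUBIC)
cv2.imwrite("pics/c1.png",np.hstack([r(f),r(g)]));s=sense();print(s["grip_force"],s["opening"],s["ft_force"])
E
```

```text
32.061642495573324 0.6419481367406565 [ 0.25377067 -0.16899348 -1.86780033]
```

View pics/c1.png

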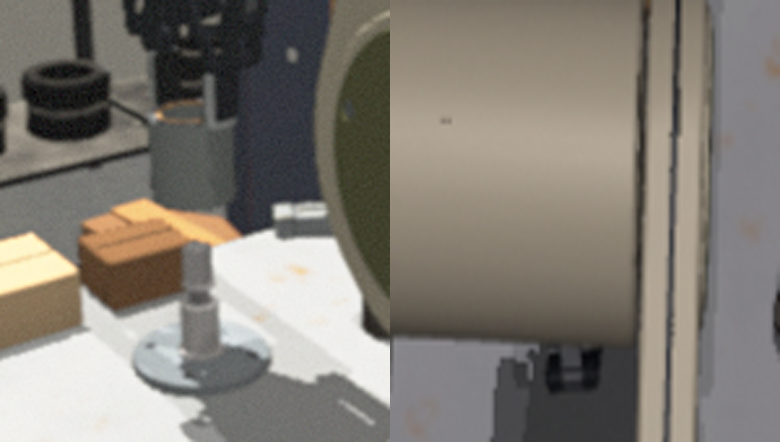

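The roll is lifted upright and clear of the bolt. Next I move it left and lower it.

Call:
{"method": "carry_out", "body": {
  "moves": [
    [[0, 15, 0], 0],
    [[0, 40, 0], 0],
    [[0, 65, 0], 0],
    [[0, 90, 0], 0],
    [[0, 107, 0], 0],
    [[0, 115, 0], 0],
    [[0, 115, -20], 0],
    [[0, 115, -45], 0],
    [[0, 115, -70], 0],
    [[0, 115, -90], 0],
    [[0, 115, -105], 0],
    [[0, 115, -115], 0],
    [[0, 115, -122], 0],
    [[0, 115, -126], 0],
    [[0, 115, -128], 0],
    [[0, 115, -129], 0],
    [[0, 115, -129], 0],
    [[0, 115, -129], 0]
  ]
}}

```text
t: 5.87
eef_pos: [0.4333, 0.1539, 0.0276]
tcp_rot: [[-0.084, 0.996, -0.003], [0.996, 0.084, -0.001], [-0.0, -0.003, -1.0]]
ft_force: [-20.1, -5.6, 30.9]
opening: 0.641
grip_force: 38.3
```

Call:
{"method": "carry_out", "body": {
  "moves": [
    [[0, 0, 1], 0],
    [[0, 0, 1], 0],
    [[0, 0, 1], 0]
  ]
}}

```text
t: 6.12
eef_pos: [0.4344, 0.154, 0.0278]
tcp_rot: [[-0.084, 0.996, 0.0], [0.996, 0.084, 0.0], [0.0, 0.0, -1.0]]
ft_force: [-9.8, -2.0, 15.0]
opening: 0.643
grip_force: 35.3
```

Call:
{"method": "carry_out", "body": {
  "moves": [
    [[0, 0, 0], 0],
    [[0, 0, 0], 0],
    [[0, 0, 0], 0],
    [[0, 0, 0], 0],
    [[0, 0, 0], 0],
    [[0, 0, 0], 0],
    [[0, 0, 0], 0],
    [[0, 0, 0], 0]
  ],
  "hand": 1
}}

```text
t: 6.78
eef_pos: [0.434, 0.154, 0.0257]
tcp_rot: [[-0.084, 0.996, -0.0], [0.996, 0.084, -0.0], [-0.0, -0.0, -1.0]]
ft_force: [0.6, -0.2, 0.5]
opening: 1.0
grip_force: 0.0
```

Call:
{"method": "carry_out", "body": {
  "moves": [
    [[0, 0, 10], 0],
    [[0, 0, 40], 0],
    [[0, 0, 80], 0],
    [[0, 0, 120], 0],
    [[0, 0, 150], 0],
    [[0, -40, 150], 0],
    [[0, -80, 150], 0],
    [[0, -120, 150], 0],
    [[0, -160, 150], 0],
    [[0, -200, 150], 0],
    [[0, -240, 150], 0],
    [[0, -280, 150], 0],
    [[0, -320, 150], 0],
    [[0, -350, 150], 0],
    [[0, -350, 150], 0],
    [[0, -350, 150], 0]
  ]
}}

```text
t: 8.12
eef_pos: [0.4337, -0.1974, 0.1764]
tcp_rot: [[-0.081, 0.997, 0.0], [0.997, 0.081, 0.0], [0.0, 0.0, -1.0]]
ft_force: [-0.1, 0.2, 0.2]
opening: 0.999
grip_force: 0.0
```

```bash
python3 - <<'E'
from h import *
f=grab_frame("scene"); g=grab_frame("top");cv2.imwrite("pics/s2.png",f[:,:,::-1]);cv2.imwrite("pics/t2.png",g[:,:,::-1])
r=lambda a:cv2.resize(a[:,:,::-1],None,fx=9,fy=9,interpolation=cv2.INTER_CUBIC)
a=r(g[210:254,239:283]);b=cv2.resize(f[205:293,160:300,::-1],(400,396));c=cv2.resize(g[180:280,170:290,::-1],(400,333))
cv2.imwrite("pics/c2.png",np.hstack([a,b]))
cv2.imwrite("pics/c3.png",c)
E
```

```text
(no output)
```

View pics/c2.png

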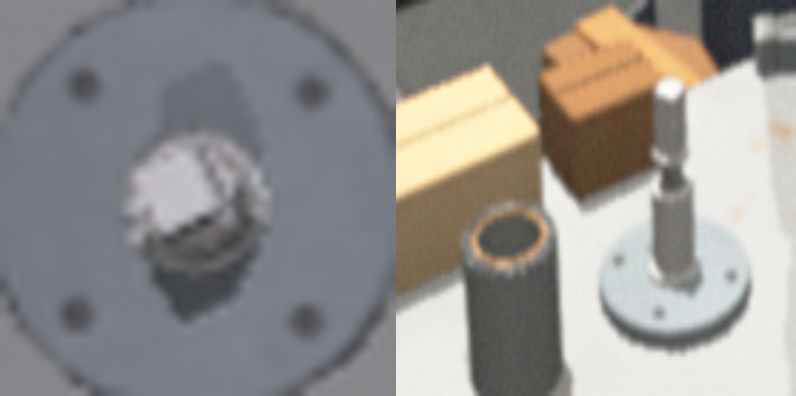

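The roll stands upright to the left of the stand. The bolt's bright top face is at crop (178,188), rotated about 24° anticlockwise in the image. I'll measure it by mask.

```bash
python3 - <<'E'
from h import *
g=cv2.cvtColor(cv2.imread("pics/t2.png"),cv2.COLOR_BGR2GRAY)[210:254,239:283]
k=8;b=cv2.resize(g,None,fx=k,fy=k,interpolation=cv2.INTER_CUBIC)
for th in(180,190,200,210):
    m=(b>th).astype(np.uint8);m=cv2.morphologyEx(m,cv2.MORPH_OPEN,np.ones((13,13)))
    cs,_=cv2.findContours(m,0,2)
    if not cs: print(th,"none");continue
    c=max(cs,key=cv2.contourArea);(x,y),s,a=cv2.minAreaRect(c)
    u,v=239+(x+.5)/k-.5,210+(y+.5)/k-.5
    print(th,cv2.contourArea(c)/k/k,np.array(s)/k,a,ray("top",u,v,.094))
# circle of base (screw holes) centre
px=[(85,86),(311,92),(77,314),(306,322)]
h=np.mean([(239+(x+.5)/9-.5,210+(y+.5)/9-.5) for x,y in px],0);print(ray("top",*h,.01))
print(sense()["qpos"])
E
```

```text
180 38.1640625 [6.76616669 7.02291918] 64.98310089111328 [0.43398132 0.04007331 0.094     ]
190 21.2734375 [6.375 4.875] 90.0 [0.43404307 0.03853617 0.094     ]
200 none
210 none
[0.43383248 0.0395318  0.01      ]
[-5.31388325e-01 -1.97011725e-01  1.85878672e+00  4.28463752e-04
  1.47996955e+00 -6.15242573e-01]
```

Call:
{"method": "carry_out", "body": {
  "moves": [
    [[0, 30, 0], -7],
    [[0, 60, 0], -14],
    [[0, 90, 0], -21],
    [[0, 120, 0], -28],
    [[0, 150, 0], -35],
    [[0, 180, 0], -42],
    [[0, 210, 0], -49],
    [[0, 230, 0], -56],
    [[0, 236, 0], -63],
    [[0, 236, 0], -70],
    [[0, 236, -20], -70],
    [[0, 236, -45], -70],
    [[0, 236, -70], -70],
    [[0, 236, -90], -70],
    [[0, 236, -102], -70],
    [[0, 236, -108], -70],
    [[0, 236, -108], -70],
    [[0, 236, -108], -70]
  ]
}}

```text
t: 9.72
eef_pos: [0.4341, 0.0407, 0.0684]
tcp_rot: [[0.907, 0.421, 0.0], [0.421, -0.907, 0.0], [0.0, 0.0, -1.0]]
ft_force: [0.3, 0.1, 0.7]
opening: 1.003
grip_force: 0.0
```

```bash
python3 - <<'E'
from h import *
f=grab_frame("scene")
s=sense();print(s["eef_pos"],s["tcp_rot"][:,1],s["qpos"],s["ft_force"])
cv2.imwrite("pics/c4.png",cv2.resize(f[180:290,200:310,::-1],(550,550),interpolation=cv2.INTER_CUBIC))
E
```

```text
[0.43466164 0.04054925 0.06897235] [ 4.20670062e-01 -9.07213501e-01  6.02288634e-04] [-2.46367344e-02 -2.17928948e-01  2.07857736e+00  1.18429019e-04
  1.27935471e+00  1.11194134e+00] [ 0.25473559  0.33556199 -0.59719268]
```

View pics/c4.png

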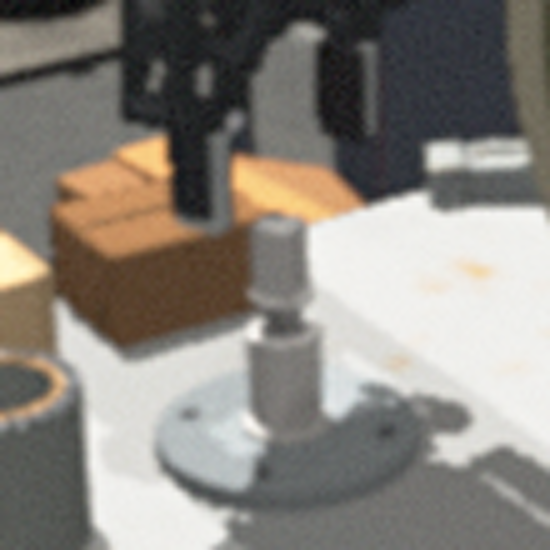

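```bash
python3 - <<'E'
from h import *
P=lambda X:np.round((proj("scene",X)-[200,180])*5)
c=np.array([.4345,.0395]);y=np.array([.421,-.907])
for z in(.081,.068,.1,.12):print(z,P([*(c-.05*y),z]),P([*(c+.05*y),z]))
print("headtop",P([*c,.094]),"collar",P([*c,.063]),"basetop",P([*c,.01]))
E
```

```text
0.081 [205. 300.] [357. 197.]
0.068 [207. 333.] [358. 228.]
0.1 [202. 251.] [355. 151.]
0.12 [199. 199.] [354. 102.]
headtop [282. 214.] collar [286. 291.] basetop [291. 417.]
```

Call:
{"method": "carry_out", "body": {
  "moves": [
    [[0, -1, 0], 0],
    [[0, -1, 0], 0],
    [[0, -1, 0], 0],
    [[0, -1, 0], 0],
    [[0, -1, 0], 0],
    [[0, -1, 0], 0],
    [[0, -1, 0], 0],
    [[0, -1, 0], 0],
    [[0, -1, 0], 0],
    [[0, -1, 0], 0],
    [[0, -1, 0], 0],
    [[0, -1, 0], 0]
  ],
  "hand": 0,
  "newtons": 25
}}

```text
t: 10.77
eef_pos: [0.434, 0.039, 0.0678]
tcp_rot: [[0.908, 0.42, -0.0], [0.42, -0.908, -0.0], [-0.0, -0.0, -1.0]]
ft_force: [-0.5, -0.3, -0.2]
opening: -0.003
grip_force: 0.0
```

```bash
python3 - <<'E'
from h import *
f=grab_frame("scene")
s=sense();print(s["eef_pos"],s["tcp_rot"][:,1],s["ft_force"],s["ft_torque"],s["opening"])
cv2.imwrite("pics/c5.png",cv2.resize(f[180:290,200:310,::-1],(550,550),interpolation=cv2.INTER_CUBIC))
E
```

```text
[0.43401501 0.03898599 0.06779208] [ 4.19737835e-01 -9.07645388e-01  1.82603963e-06] [-0.8202492  -0.32958502 -0.94332764] [ 0.0271589  -0.00551206 -0.00601308] 0.0014046098539219048
```

View pics/c5.png

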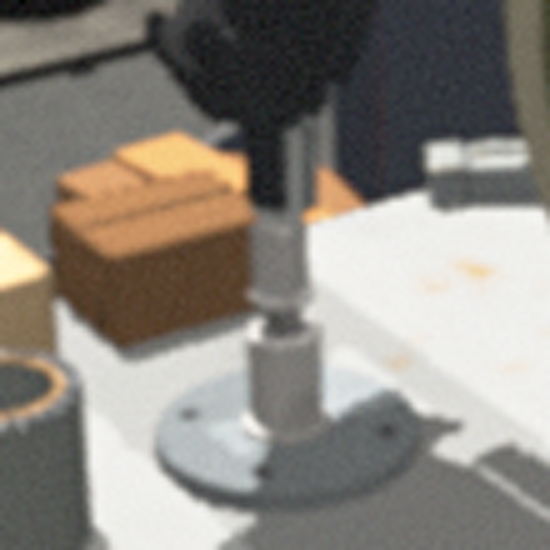

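The fingers shut just above the head: the tips sit at about (284,215), level with the top of the head, so they are really higher than the pose reading says. I'll check the lateral bias from where the roll ended up, and the tip height from this view.

```bash
python3 - <<'E'
from h import *
t=cv2.imread("pics/t2.png");hsv=cv2.cvtColor(t,cv2.COLOR_BGR2HSV)
p=proj("top",[.434,.154,.062]);print("expected ring",p)
u,v=p.astype(int);w=22
cr=hsv[v-w:v+w,u-w:u+w];m=((cr[...,0]>8)&(cr[...,0]<24)&(cr[...,1]>90)).astype(np.uint8)
ys,xs=np.nonzero(m);print(len(xs),xs.min()+u-w,xs.max()+u-w,ys.min()+v-w,ys.max()+v-w)
(x,y),r=cv2.minEnclosingCircle(np.c_[xs,ys].astype(np.float32));print("roll",ray("top",x+u-w,y+v-w,.062),r)
P=lambda X:np.round((proj("scene",X)-[200,180])*5)
T=np.array([.434,.039]);X=np.array([.908,.42]);Y=np.array([.42,-.907])
for z in(.068,.09,.1):print(z,[P([*(T+a*X*.011+b*Y*.0145),z]).tolist() for a,b in((-1,-1),(-1,1),(1,1),(1,-1))])
E
```

```text
expected ring [201.99054428 230.81194173]
73 191 212 220 242
roll [0.43361669 0.15470538 0.062     ] 11.121147155761719
0.068 [[290.0, 301.0], [333.0, 270.0], [284.0, 257.0], [240.0, 287.0]]
0.09 [[288.0, 246.0], [332.0, 216.0], [282.0, 204.0], [237.0, 233.0]]
0.1 [[287.0, 220.0], [331.0, 191.0], [281.0, 179.0], [236.0, 208.0]]
```

Call:
{"method": "carry_out", "body": {
  "moves": [
    [[0, 0, 15], 0],
    [[0, 0, 15], 0],
    [[0, 0, 15], 0],
    [[0, 0, 15], 0],
    [[0, 0, 15], 0],
    [[0, 0, 15], 0],
    [[0, 0, 5], 0],
    [[0, 0, -5], 0],
    [[0, 0, -12], 0],
    [[0, 0, -18], 0],
    [[0, 0, -18], 0],
    [[0, 0, -18], 0]
  ],
  "hand": 1
}}

```text
t: 11.82
eef_pos: [0.4333, 0.039, 0.049]
tcp_rot: [[0.908, 0.42, -0.002], [0.42, -0.908, 0.0], [-0.002, -0.001, -1.0]]
ft_force: [-0.9, 0.6, 0.1]
opening: 1.0
grip_force: 0.0
```

Call:
{"method": "carry_out", "body": {
  "moves": [
    [[0, 0, 0], 0],
    [[0, 0, 0], 0],
    [[0, 0, 0], 0],
    [[0, 0, 0], 0],
    [[0, 0, 0], 0],
    [[0, 0, 0], 0],
    [[0, 0, 0], 0],
    [[0, 0, 0], 0],
    [[0, 0, 0], 0],
    [[0, 0, 0], 0]
  ],
  "hand": 0.1,
  "newtons": 20
}}

```text
t: 12.65
eef_pos: [0.4337, 0.0401, 0.05]
tcp_rot: [[0.908, 0.42, -0.001], [0.42, -0.908, 0.002], [0.0, -0.002, -1.0]]
ft_force: [-1.4, 5.7, 3.8]
opening: 0.176
grip_force: 22.7
```

```bash
python3 - <<'E'
from h import *
f=grab_frame("scene")
s=sense();print(s["eef_pos"],s["tcp_rot"][:,1],s["ft_force"],s["ft_torque"],s["opening"])
cv2.imwrite("pics/c6.png",cv2.resize(f[180:290,200:310,::-1],(550,550),interpolation=cv2.INTER_CUBIC))
E
```

```text
[0.43374588 0.04006577 0.04995852] [ 0.41995636 -0.90754235 -0.00187858] [-3.39545444  4.89385819  2.59686499] [0.95863798 0.39837586 0.00390204] 0.17684557192067157
```

View pics/c6.png

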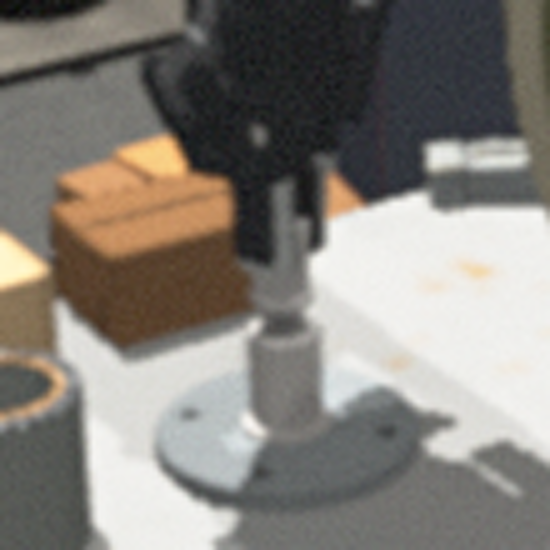

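It's gripped now: both pads are on the head, with the tips at about (255,260), roughly 10 mm below the top. Next I turn it backward (anticlockwise) 82°.

Call:
{"method": "carry_out", "body": {
  "moves": [
    [[0, 1, 0], 5],
    [[0, 1, 0], 10],
    [[0, 1, 0], 15],
    [[0, 1, 0], 20],
    [[0, 1, 0], 25],
    [[0, 1, 0], 30],
    [[0, 1, 0], 35],
    [[0, 1, 0], 40],
    [[0, 1, 0], 45],
    [[0, 1, 0], 50],
    [[0, 1, 0], 55],
    [[0, 1, 0], 60],
    [[0, 1, 0], 65],
    [[0, 1, 0], 70],
    [[0, 1, 0], 75],
    [[0, 1, 0], 80],
    [[0, 1, 0], 82],
    [[0, 1, 0], 82]
  ],
  "newtons": 30
}}

```text
t: 14.2
eef_pos: [0.4339, 0.0408, 0.0496]
tcp_rot: [[-0.291, 0.957, -0.0], [0.957, 0.291, 0.002], [0.002, 0.0, -1.0]]
ft_force: [-0.2, 5.6, -1.8]
opening: 0.183
grip_force: 31.3
```

```bash
python3 - <<'E'
from h import *
s=sense();print(s["eef_pos"],s["tcp_rot"][:,1],s["ft_force"],s["ft_torque"],s["opening"])
E
```

```text
[0.43385896 0.04084942 0.04958953] [9.56726123e-01 2.90989767e-01 2.84110506e-04] [-0.20955684  5.55559214 -1.84039216] [ 1.06024318 -0.29004429 -0.00214365] 0.18290788650392295
```

Call:
{"method": "carry_out", "body": {
  "moves": [
    [[0, 0, 0], 0],
    [[0, 0, 0], 0],
    [[0, 0, 0], 0],
    [[0, 0, 0], 0],
    [[0, 0, 0], 0]
  ],
  "hand": 0.26
}}

```text
t: 14.62
eef_pos: [0.4341, 0.0398, 0.0499]
tcp_rot: [[-0.289, 0.957, 0.0], [0.957, 0.289, -0.0], [-0.0, 0.0, -1.0]]
ft_force: [0.6, 0.8, 0.1]
opening: 0.26
grip_force: 0.0
```

```bash
cat > gap.py <<'E'
from h import *
f=cv2.cvtColor(grab_frame("scene"),cv2.COLOR_RGB2GRAY)
print("now",f[228:256,255:260].mean(1).round().astype(int).tolist())
s=sense();print(s["t"],s["eef_pos"],np.degrees(np.arctan2(s["tcp_rot"][1,1],s["tcp_rot"][0,1])),s["qpos"][5],s["ft_force"],s["opening"],s["grip_force"])
E
python3 - <<'E'
from h import *
f=cv2.imread("pics/s2.png",0);print("was",f[228:256,255:260].mean(1).round().astype(int).tolist())
import gap
E
```

```text
was [114, 110, 113, 113, 115, 113, 113, 112, 112, 113, 115, 127, 136, 125, 103, 88, 83, 81, 91, 119, 144, 139, 122, 117, 115, 116, 116, 118]
now [114, 112, 111, 108, 107, 108, 106, 109, 110, 110, 109, 110, 110, 112, 118, 127, 119, 98, 97, 118, 145, 138, 127, 121, 122, 121, 121, 122]
14.6667 [0.43411392 0.03981647 0.04987209] 16.791373690861203 -0.3190758203217088 [-0.93684089 -0.09950852 -0.48867382] 0.2602817254408716 0.0
```

The collar moved down 3 px, so the bolt has dropped. I'll open, go 10 mm lower and rotate +90° to re-grip.

Call:
{"method": "carry_out", "body": {
  "moves": [
    [[0, 0, 0], 0],
    [[0, 0, 0], 0],
    [[0, 0, 0], 0],
    [[0, 0, 0], 0],
    [[0, 0, -2], 7],
    [[0, 0, -4], 14],
    [[0, 0, -6], 21],
    [[0, 0, -8], 28],
    [[0, 0, -10], 35],
    [[0, 0, -10], 42],
    [[0, 0, -10], 49],
    [[0, 0, -10], 56],
    [[0, 0, -10], 63],
    [[0, 0, -10], 70],
    [[0, 0, -10], 77],
    [[0, 0, -10], 84],
    [[0, 0, -10], 90],
    [[0, 0, -10], 90],
    [[0, 0, -10], 90]
  ],
  "hand": 0.6
}}

```text
t: 16.25
eef_pos: [0.434, 0.04, 0.0398]
tcp_rot: [[-0.958, -0.286, 0.0], [-0.286, 0.958, -0.0], [0.0, -0.0, -1.0]]
ft_force: [-0.2, -0.4, 0.5]
opening: 0.597
grip_force: 0.0
```

Call:
{"method": "carry_out", "body": {
  "moves": [
    [[0, 0, 0], 0],
    [[0, 0, 0], 0],
    [[0, 0, 0], 0],
    [[0, 0, 0], 0],
    [[0, 0, 0], 0],
    [[0, 0, 0], 0],
    [[0, 0, 0], 0],
    [[0, 0, 0], 0]
  ],
  "hand": 0.1,
  "newtons": 30
}}

```text
t: 16.92
eef_pos: [0.4339, 0.0407, 0.04]
tcp_rot: [[-0.957, -0.289, -0.0], [-0.289, 0.957, 0.001], [-0.0, 0.001, -1.0]]
ft_force: [-1.8, 5.2, 3.7]
opening: 0.177
grip_force: 32.9
```

```bash
python3 gap.py
```

```text
now [129, 123, 114, 109, 108, 108, 108, 109, 110, 108, 108, 110, 112, 116, 123, 129, 120, 98, 94, 120, 148, 140, 124, 121, 122, 122, 122, 122]
16.9667 [0.43391409 0.04070926 0.0399983 ] 106.78279718578557 -1.889451271024061 [-2.37463695  5.68417738  3.95277438] 0.17669662368432382 32.93587803840637
```

Call:
{"method": "carry_out", "body": {
  "moves": [
    [[0, 1, 0], -3],
    [[0, 1, 0], -7],
    [[0, 1, -0.1], -13],
    [[0, 1, -0.2], -19],
    [[0, 1, -0.3], -25],
    [[0, 1, -0.3], -31],
    [[0, 1, -0.4], -37],
    [[0, 1, -0.5], -43],
    [[0, 1, -0.5], -49],
    [[0, 1, -0.6], -55],
    [[0, 1, -0.7], -61],
    [[0, 1, -0.7], -67],
    [[0, 1, -0.8], -73],
    [[0, 1, -0.9], -79],
    [[0, 1, -0.9], -85],
    [[0, 1, -1], -91],
    [[0, 1, -1.1], -97],
    [[0, 1, -1.2], -103],
    [[0, 1, -1.2], -109],
    [[0, 1, -1.3], -115]
  ]
}}

```text
t: 18.63
eef_pos: [0.433, 0.041, 0.0386]
tcp_rot: [[0.148, 0.989, -0.002], [0.989, -0.148, -0.0], [-0.0, -0.002, -1.0]]
ft_force: [-6.2, 0.6, 8.6]
opening: 0.178
grip_force: 33.3
```

Call:
{"method": "carry_out", "body": {
  "moves": [
    [[0, 0, -0.1], -6],
    [[0, 0, -0.1], -12],
    [[0, 0, -0.2], -18],
    [[0, 0, -0.3], -24],
    [[0, 0, -0.3], -30],
    [[0, 0, -0.4], -36],
    [[0, 0, -0.5], -42],
    [[0, 0, -0.5], -48],
    [[0, 0, -0.6], -54],
    [[0, 0, -0.7], -60],
    [[0, 0, -0.7], -66],
    [[0, 0, -0.8], -72],
    [[0, 0, -0.9], -78],
    [[0, 0, -0.9], -84],
    [[0, 0, -1], -90],
    [[0, 0, -1.1], -97],
    [[0, 0, -1.2], -104],
    [[0, 0, -1.3], -111],
    [[0, 0, -1.3], -118],
    [[0, 0, -1.4], -125]
  ]
}}

```text
t: 20.3
eef_pos: [0.4334, 0.0416, 0.0372]
tcp_rot: [[0.725, -0.689, -0.001], [-0.689, -0.725, 0.001], [-0.002, 0.0, -1.0]]
ft_force: [-4.3, 4.1, 5.7]
opening: 0.18
grip_force: 33.0
```

Call:
{"method": "carry_out", "body": {
  "moves": [
    [[0, 0, -0.1], -7],
    [[0, 0, -0.1], -7],
    [[0, 0, -0.1], -7]
  ]
}}

```text
t: 20.55
eef_pos: [0.4335, 0.0416, 0.0371]
tcp_rot: [[0.639, -0.769, -0.001], [-0.769, -0.639, 0.001], [-0.002, 0.0, -1.0]]
ft_force: [-3.9, 3.5, 5.7]
opening: 0.173
grip_force: 33.0
```

```bash
python3 gap.py
```

```text
now [123, 115, 116, 112, 111, 112, 114, 111, 112, 109, 107, 106, 107, 110, 114, 118, 132, 132, 112, 115, 143, 141, 124, 122, 122, 121, 123, 121]
20.6 [0.43349632 0.04156915 0.03711953] -140.23578741549827 2.4240770368594786 [-4.71950157  3.96812843  5.4950046 ] 0.17400113018056518 33.01166474819183
```

Call:
{"method": "carry_out", "body": {
  "moves": [
    [[0, 0, 0], 0],
    [[0, 0, 0], 0],
    [[0, 0, 0], 0],
    [[0, 0, 0], 0],
    [[0, -1, 0], 0],
    [[0, -1, 0], 7],
    [[0, -1, 0], 14],
    [[0, -1, 0], 21],
    [[0, -1, 0], 28],
    [[0, -1, 0], 35],
    [[0, -1, 0], 42],
    [[0, -1, 0], 49],
    [[0, -1, 0], 56],
    [[0, -1, 0], 63],
    [[0, -1, 0], 70],
    [[0, -1, 0], 77],
    [[0, -1, 0], 84],
    [[0, -1, 0], 91],
    [[0, -1, 0], 98],
    [[0, -1, 0], 105]
  ],
  "hand": 0.6
}}

```text
t: 22.27
eef_pos: [0.434, 0.0398, 0.037]
tcp_rot: [[0.571, 0.821, 0.0], [0.821, -0.571, -0.0], [-0.0, 0.0, -1.0]]
ft_force: [0.8, -0.3, -0.8]
opening: 0.603
grip_force: 0.0
```

Call:
{"method": "carry_out", "body": {
  "moves": [
    [[0, 0, 0], 7],
    [[0, 0, 0], 14],
    [[0, 0, 0], 21],
    [[0, 0, 0], 28],
    [[0, 0, 0], 35],
    [[0, 0, 0], 42],
    [[0, 0, 0], 49],
    [[0, 0, 0], 56],
    [[0, 0, 0], 63],
    [[0, 0, 0], 70],
    [[0, 0, 0], 75],
    [[0, 0, 0], 75],
    [[0, 0, 0], 75]
  ]
}}

```text
t: 23.35
eef_pos: [0.434, 0.0399, 0.037]
tcp_rot: [[-0.638, 0.77, -0.0], [0.77, 0.638, -0.0], [-0.0, -0.0, -1.0]]
ft_force: [-0.2, 0.3, 0.6]
opening: 0.603
grip_force: 0.0
```

Call:
{"method": "carry_out", "body": {
  "moves": [
    [[0, 0, 0], 0],
    [[0, 0, 0], 0],
    [[0, 0, 0], 0],
    [[0, 0, 0], 0],
    [[0, 0, 0], 0],
    [[0, 0, 0], 0],
    [[0, 0, 0], 0],
    [[0, 0, 0], 0]
  ],
  "hand": 0.1,
  "newtons": 30
}}

```text
t: 24.02
eef_pos: [0.4341, 0.04, 0.0371]
tcp_rot: [[-0.64, 0.768, 0.0], [0.768, 0.64, 0.0], [-0.0, 0.0, -1.0]]
ft_force: [-0.3, 0.3, 1.1]
opening: 0.177
grip_force: 34.6
```

```bash
python3 gap.py
```

```text
now [118, 120, 128, 120, 112, 111, 110, 109, 111, 113, 112, 114, 116, 117, 117, 124, 134, 131, 111, 117, 145, 139, 124, 121, 122, 122, 122, 121]
24.0667 [0.43414084 0.04003033 0.03710957] 39.8139828925311 -0.720736182778676 [0.44695868 0.85184097 2.04608678] 0.17428407986008954 34.63895916938782
```

Now the last 130° clockwise.

Call:
{"method": "carry_out", "body": {
  "moves": [
    [[0, 0, 0], -7],
    [[0, 0, -0.1], -14],
    [[0, 0, -0.2], -21],
    [[0, 0, -0.3], -28],
    [[0, 0, -0.4], -35],
    [[0, 0, -0.5], -42],
    [[0, 0, -0.5], -49],
    [[0, 0, -0.6], -56],
    [[0, 0, -0.7], -63],
    [[0, 0, -0.8], -70],
    [[0, 0, -0.9], -77],
    [[0, 0, -0.9], -84],
    [[0, 0, -1], -91],
    [[0, 0, -1.1], -98],
    [[0, 0, -1.2], -105],
    [[0, 0, -1.3], -112],
    [[0, 0, -1.3], -118],
    [[0, 0, -1.4], -124],
    [[0, 0, -1.4], -128],
    [[0, 0, -1.4], -130]
  ]
}}

```text
t: 25.73
eef_pos: [0.4322, 0.0411, 0.0354]
tcp_rot: [[1.0, -0.007, -0.004], [-0.007, -1.0, 0.002], [-0.004, -0.002, -1.0]]
ft_force: [-8.2, 7.2, 8.8]
opening: 0.18
grip_force: 35.7
```

Call:
{"method": "carry_out", "body": {
  "moves": [
    [[0, 0, 0], 0],
    [[0, 0, 0], 0],
    [[0, 0, 0], 0],
    [[0, 0, 0], 0],
    [[0, 0, 0], 0],
    [[0, 0, 0], 0]
  ]
}}

```text
t: 26.23
eef_pos: [0.4323, 0.0411, 0.0354]
tcp_rot: [[1.0, -0.003, -0.004], [-0.003, -1.0, 0.002], [-0.004, -0.002, -1.0]]
ft_force: [-9.8, 4.4, 9.3]
opening: 0.176
grip_force: 35.7
```

```bash
python3 gap.py; python3 - <<'E'
from h import *
f=grab_frame("scene");cv2.imwrite("pics/c7.png",cv2.resize(f[180:300,160:310,::-1],(750,600),interpolation=cv2.INTER_CUBIC))
E
```

```text
now [115, 124, 132, 130, 122, 115, 114, 115, 113, 113, 113, 114, 112, 115, 116, 120, 131, 140, 133, 133, 148, 140, 125, 121, 122, 123, 123, 122]
26.2833 [0.43224942 0.04113366 0.03540414] -90.18172518993886 1.5482024131763124 [-7.58778012  5.88671214  9.76669429] 0.17783850032727685 35.674535036087036
```

View pics/c7.png

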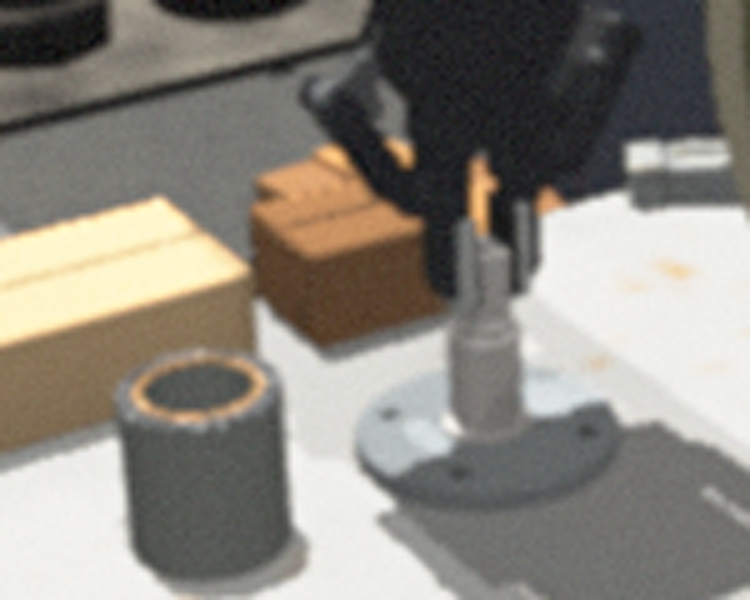

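The roll stands upright at about (205,470). The bolt's collar is almost down on the spindle at about (487,330), which matches one turn in, and both pads hold the head. I'll hand it in.

```bash
python3 -c "
from rig import *
print(job_done())"
```

```text
the job is handed in; nothing more can be done
None
```

I handed the job in at about 26 s, with no verdict returned: the roll stands upright about 115 mm from the spindle, and the bolt dropped and was turned about 377° forward (estimated turn 6.0–6.6 rad), with the fingers still gripping its head at about 36 N.

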